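Park the microscope objectives by height

ROBOT

A 6-joint arm with a two-finger parallel gripper is mounted at the origin on the work surface. World frame = base frame: x ahead of the robot, y to its left, z up, the work surface at z = 0. Lengths are in m, angles in degrees, forces in N, time in s.
With the tool pointing down it reaches from about 0.375 to 0.9 m from the base axis. Payload 3.1 kg.
Tool frame: the origin (TCP) lies at the very end of the fingers, on their centre line; the grasp point (between the pads) lies 19 mm behind it (grasp_offset is the distance from the TCP to the grasp point, in m); z points along the fingers, y is the direction in which the jaws open and shut (so a half turn about z gives the same grasp; the last joint's range is limited). The gripper opens to 87 mm and grips with 3 to 60 N. Pads are 19 mm wide; open, the fingers measure 117 mm over their backs; the gripper's body (75 mm by 190 mm) begins 51 mm behind the grasp point.
Start: joints at [63.512, 30.224, 82.088, -0, 67.689, -10.227], TCP at [0.175, 0.6, 0.194] pointing down, gripper open.
Joint ranges: [-176.69, 176.69], [-43.24, 126.21], [12.49, 139.97], [-82, 262], [0, 151.66], [-163.58, 163.58]. Speed limits (degrees/s): [159.86, 159.86, 180, 180, 180, 180].

INTERFACE

Orientations are given as a 3x3 rotation matrix whose columns are the frame's x, y, z axes.
In Python, from rig import * gives the robot as it stands. The module is installed in compiled form; this text tells all that it offers.
- The arm moves only by the tool play_rows, never from a script. Its argument "plan" is a list that holds one entry, the list of rows, each a list of 7 numbers: the shift along the world's x, y, z each as a share of 5 cm, from -1 to 1, then the turn, a rotation vector about the world's x, y, z each as a share of pi rad, from -1 to 1, then the gripper's target within -1 to 1 (fully open at 1, half-way at 0, shut at -1). A call has 1 to 12 rows; each row shifts and turns the commanded pose from where the row before left it; what a row does not reach is not made up. A row lasts 1/10 s, in which the tool goes at most 50 mm and 8.59 degrees, less where a joint would pass 70% of its speed; a pose out of reach is approached as far as the arm can. A call with a number of a shift or a turn outside -1 to 1 is refused whole. A call with a gripper value outside its range is refused whole. The fingers move at their own pace and stop on an object; the grip force is fixed at half the most. Time passes only in rows, so rows that do not move let the fingers close. It gives the time, the measured TCP pose, the force and the opening at its end, in the units of the state.
- read_state(): the state, without advancing time (a new reading comes with each control period).
- capture(name): name is "scene" or "side" or "wrist"; returns the picture (420x560x3 uint8, red, green, blue); there is no depth.
- camera_params(name): a dict with "intrinsics" (3x3 intrinsics, pixels), "k1" (the pictures are not rectified: a ray, as slopes to the right and down, at radius r is drawn at 1 + k1 r^2 times it, then the intrinsics apply), "R" (3x3) and "t" (3): a world point X has camera coordinates R X + t; the wrist camera has in their place "mount" (4x4, takes a point from camera to tool coordinates, whose origin is the TCP and whose axes are the flange's). Camera axes: x right, y down, z forward; pixel columns grow to the right and rows downward; lengths in m; the calibration is good to about 2 mm. A picture is of the moment at which its call begins: read the wrist's pose just before it. camera_params takes no time and is no camera call.
- hand_in(): hands the job in, once; it reports no verdict.
The state is a dict: "time_s": time; "joint_positions": joint angles; "qvel": joint speeds; "tau": joint torques, N m; "position": TCP position; "tcp_rot": TCP orientation; "force": force on the tool from outside, world axes, zero at the start; "moment": the same for the moment, N m; "opening": opening from 0.0 (shut) to 1.0 (fully open).
Only numpy, scipy, OpenCV 4.12 (cv2) and the standard library are available. Lean on these libraries where they do the work, as an engineer would, in place of code of your own. Each camera call takes 0.05 s, during which the arm holds its last target. There are 200 camera calls.

TASK

Park the four loose microscope objectives on the rail in order of height, one standing upright, nose up, in the middle of each carrier: the tallest on the carrier next to the guard post, then ever shorter, so that the shortest stands on the carrier farthest from the post. They hold delicate glass: keep them upright throughout, set each down gently and do not drop or knock one over.

Things in the scene. Friction and masses are not known exactly. Their poses are not given: they have to be found in the camera images.
- objective_a_mid (a point): The second tallest of four loose microscope objectives: a bare-metal cylinder with a black band round its foot and a tapered nose on top, standing upright on its flat foot, 72 mm tall. The barrel is straight, 40 mm in diameter, from the foot up to 54 mm; above that the nose narrows to 26 mm. 0.15 to 0.4 kg. The point is on its axis, half-way up (36 mm above its foot); z is its axis, nose up.
- objective_b_mid (a point): The shortest of four loose microscope objectives: a bare-metal cylinder with a black band round its foot and a tapered nose on top, standing upright on its flat foot, 40 mm tall. The barrel is straight, 44 mm in diameter, from the foot up to 30 mm; above that the nose narrows to 30 mm. 0.15 to 0.4 kg. The point is on its axis, half-way up (20 mm above its foot); z is its axis, nose up.
- objective_c_mid (a point): The tallest of four loose microscope objectives: a bare-metal cylinder with a black band round its foot and a tapered nose on top, standing upright on its flat foot, 88 mm tall. The barrel is straight, 32 mm in diameter, from the foot up to 66 mm; above that the nose narrows to 18 mm. 0.15 to 0.4 kg. The point is on its axis, half-way up (44 mm above its foot); z is its axis, nose up.
- objective_d_mid (a point): The third tallest of four loose microscope objectives: a bare-metal cylinder with a black band round its foot and a tapered nose on top, standing upright on its flat foot, 56 mm tall. The barrel is straight, 34 mm in diameter, from the foot up to 40 mm; above that the nose narrows to 20 mm. 0.15 to 0.4 kg. The point is on its axis, half-way up (28 mm above its foot); z is its axis, nose up.
- carrier0: One of four like, fixed grey carriers on the dark parking rail: a block 58 mm across the rail (its x) by 56 mm along the rail (its y), its flat top, with a round black rubber pad 48 mm across, 28 mm above the table. The origin is at table height under the middle of the pad; z is up. The carriers stand in one straight row, 70 to 110 mm apart, and their numbers say nothing about their order in it.
- carrier1: One of four like, fixed grey carriers on the dark parking rail: a block 58 mm across the rail (its x) by 56 mm along the rail (its y), its flat top, with a round black rubber pad 48 mm across, 28 mm above the table. The origin is at table height under the middle of the pad; z is up. The carriers stand in one straight row, 70 to 110 mm apart, and their numbers say nothing about their order in it.
- carrier2: One of four like, fixed grey carriers on the dark parking rail: a block 58 mm across the rail (its x) by 56 mm along the rail (its y), its flat top, with a round black rubber pad 48 mm across, 28 mm above the table. The origin is at table height under the middle of the pad; z is up. The carriers stand in one straight row, 70 to 110 mm apart, and their numbers say nothing about their order in it.
- carrier3: One of four like, fixed grey carriers on the dark parking rail: a block 58 mm across the rail (its x) by 56 mm along the rail (its y), its flat top, with a round black rubber pad 48 mm across, 28 mm above the table. The origin is at table height under the middle of the pad; z is up. The carriers stand in one straight row, 70 to 110 mm apart, and their numbers say nothing about their order in it.
- guard_post: The guard post, fixed at one end of the rail (either end), in line with the carriers: a dark foot 44 by 30 mm with a short steel stem and a round black head 34 mm across, 60 mm tall in all. The origin is at table height under the head, z is up; the middle of the nearest carrier is 70 to 90 mm away.
- end_block: The plain low dark block, 44 by 16 mm and 24 mm high, at the rail's other end; origin at table height under its middle, z up. Besides what is listed, two low boxes (18 and 26 mm high, up to 60 mm wide) stand among the objectives, at least 30 mm from any of them; other things lie farther away.

How it is judged (in metres and radians):
At the end, for the whole second after the job is handed in: Each objective stands upright (within 0.1 rad) and at rest on a carrier's top (height within 4 mm), its axis within 12 mm of the middle of the pad; counted from the guard post the objectives are in falling order of height: 88, 72, 56, 40 mm ((horizontal distance between objective_c_mid and carrier0 below 0.012 m or horizontal distance between objective_c_mid and carrier1 below 0.012 m or horizontal distance between objective_c_mid and carrier2 below 0.012 m or horizontal distance between objective_c_mid and carrier3 below 0.012 m) and horizontal distance between objective_c_mid and guard_post between 0.03 and 0.125 m and height (world z) of objective_c_mid between 0.068 and 0.076 m and angle between each of objective_c_mid, objective_a_mid, objective_d_mid, objective_b_mid's own z axis and vertical below 0.1 rad and linear speed of each of objective_c, objective_a, objective_d, objective_b below 0.02 m/s and angular speed of each of objective_c, objective_a, objective_d, objective_b below 0.2 rad/s and (horizontal distance between objective_a_mid and carrier0 below 0.012 m or horizontal distance between objective_a_mid and carrier1 below 0.012 m or horizontal distance between objective_a_mid and carrier2 below 0.012 m or horizontal distance between objective_a_mid and carrier3 below 0.012 m) and horizontal distance between objective_a_mid and guard_post between 0.125 and 0.215 m and height (world z) of objective_a_mid between 0.06 and 0.068 m and (horizontal distance between objective_d_mid and carrier0 below 0.012 m or horizontal distance between objective_d_mid and carrier1 below 0.012 m or horizontal distance between objective_d_mid and carrier2 below 0.012 m or horizontal distance between objective_d_mid and carrier3 below 0.012 m) and horizontal distance between objective_d_mid and guard_post between 0.215 and 0.305 m and height (world z) of objective_d_mid between 0.052 and 0.06 m and (horizontal distance between objective_b_mid and carrier0 below 0.012 m or horizontal distance between objective_b_mid and carrier1 below 0.012 m or horizontal distance between objective_b_mid and carrier2 below 0.012 m or horizontal distance between objective_b_mid and carrier3 below 0.012 m) and horizontal distance between objective_b_mid and guard_post between 0.305 and 0.4 m and height (world z) of objective_b_mid between 0.044 and 0.052 m); the robot touches nothing.
It fails at once if an objective is tipped more than 30 degrees or knocked over (angle between any of objective_a_mid, objective_b_mid, objective_c_mid, objective_d_mid's own z axis and vertical above 0.52 rad).
It fails at once if an objective is let fall (it moves faster than 0.5 m/s with no finger on it) ((linear speed of objective_a above 0.5 m/s and contact force between the fingers and objective_a below 0.05 N) or (linear speed of objective_b above 0.5 m/s and contact force between the fingers and objective_b below 0.05 N) or (linear speed of objective_c above 0.5 m/s and contact force between the fingers and objective_c below 0.05 N) or (linear speed of objective_d above 0.5 m/s and contact force between the fingers and objective_d below 0.05 N)).
It also fails if it takes over 112 s, if anything falls off the work surface, if the arm or the gripper's body presses on something with over 40 N, if the wrist force passes 120 N, or if a joint passes its speed limit or range.

## Working session

There is one attempt and no reset: what is moved stays moved. The work goes in short steps, Python scripts to look and compute and a tool call to move; the robot and the scene stay as the last step left them, time stands still between calls to the robot, and variables do not carry over. Pictures are saved under pics/ and viewed, about 12 in all and at most 16, crops included, and the job is handed in when it is done.

Besides the shell and the picture viewer there is one more tool, called after "Emit:" as name(argument=value, ...) on one line, values as JSON. play_rows: Moves the arm, as the interface text tells. Its arguments: {"type":"object","properties":{"plan":{"type":"array"}},"required":["plan"]}

```bash
mkdir -p pics
cat > h.py <<'E'
from rig import *
import numpy as np, cv2
def snap(n,f):
    im=capture(n); cv2.imwrite(f"pics/{f}.png",cv2.cvtColor(im,cv2.COLOR_RGB2BGR)); return im
def cam(n,st=None):
    p=camera_params(n); K=np.array(p["intrinsics"]);k1=p["k1"]
    if "mount" in p:
        M=np.array(p["mount"]); Rt=np.array(st["tcp_rot"]); 
        Rc=Rt@M[:3,:3]; C=np.array(st["position"])+Rt@M[:3,3]
    else:
        R=np.array(p["R"]); Rc=R.T; C=-R.T@np.array(p["t"])
    return K,k1,Rc,C
def ray(c,uv,z):
    K,k1,Rc,C=c; x=np.linalg.solve(K,[uv[0],uv[1],1.])[:2]; s=x.copy()
    for _ in range(20): s=x/(1+k1*(s@s))
    d=Rc@[s[0],s[1],1]; return C+d*(z-C[2])/d[2]
def proj(c,X):
    K,k1,Rc,C=c; q=Rc.T@(np.array(X)-C); s=q[:2]/q[2]; s=s*(1+k1*(s@s)); return (K@[s[0],s[1],1])[:2]
E
python3 - <<'E'
from h import *
st=read_state(); print(st)
for n in("scene","side","wrist"):
    snap(n,n+"0"); c=cam(n,st); print(n,c[0].round(1).tolist(),c[1],c[2].round(3).tolist(),c[3].round(3))
a=cv2.imread("pics/side0.png")
E
```

```text
{'time_s': 0.0, 'joint_positions': array([ 6.35115220e+01,  3.02787437e+01,  8.21576582e+01, -1.37205823e-03,
        6.76878957e+01, -1.02283633e+01]), 'qvel': array([ 0.03793842, -0.0048734 ,  0.01404115, -0.04439628,  0.00902558,
        0.00168624]), 'tau': array([-3.21153275e-03, -4.40046072e+01, -1.76592207e+01,  6.31632912e-02,
        5.83018397e-02, -1.61461403e-04]), 'position': array([0.17462602, 0.59927443, 0.19276702]), 'tcp_rot': array([[-9.60002820e-01,  2.79988728e-01, -9.47763180e-04],
       [ 2.79990096e-01,  9.60000905e-01, -1.95154724e-03],
       [ 3.63442282e-04, -2.13885516e-03, -9.99997647e-01]]), 'force': array([-0.69657593, -0.49826788, -0.31487551]), 'moment': array([0.00881128, 0.00727078, 0.03416367]), 'opening': 0.994847817974189}
scene [[407.8, 0.0, 286.5], [0.0, 407.8, 206.9], [0.0, 0.0, 1.0]] -0.05070288719529003 [[0.384, 0.623, -0.682], [0.923, -0.255, 0.287], [0.005, -0.74, -0.673]] [ 1.311 -0.312  0.813]
side [[478.2, 0.0, 273.3], [0.0, 478.2, 206.9], [0.0, 0.0, 1.0]] -0.16903906324640638 [[0.782, -0.492, 0.383], [-0.623, -0.601, 0.5], [-0.015, -0.63, -0.777]] [ 0.174 -0.522  0.832]
wrist [[300.9, 0.0, 281.5], [0.0, 300.9, 210.7], [0.0, 0.0, 1.0]] -0.012125299258225824 [[0.28, 0.925, 0.256], [0.96, -0.27, -0.076], [-0.002, 0.267, -0.964]] [0.105 0.62  0.385]
```

View pics/scene0.png

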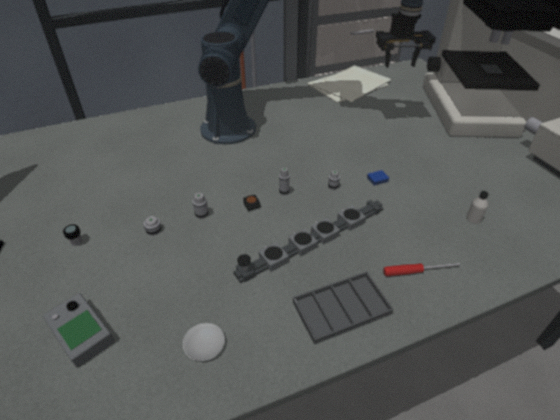

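View pics/side0.png

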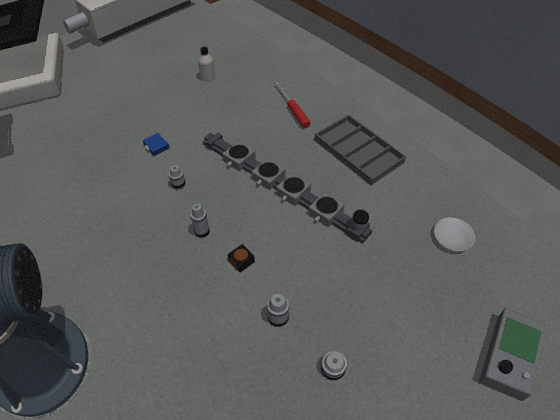

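View pics/wrist0.png

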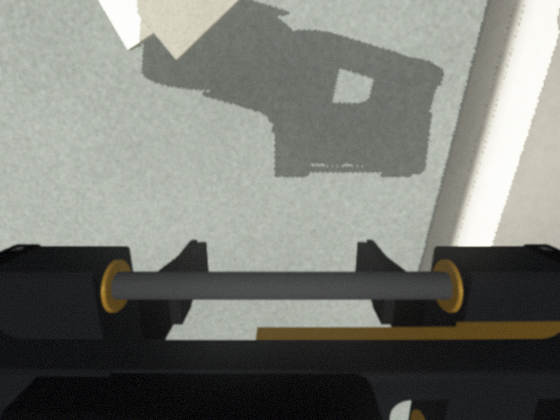

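The scene and side views show all four objectives and the rail. In side-view pixels, d is near (176,177), c (200,220), a (278,310) and b (334,365). The pads are near (239,152), (269,170), (294,186) and (327,206), the post head is at (361,217), and the end block is at (212,139). The wrist view shows only bare table.

Run:
```python
from h import *
im=cv2.imread("pics/side0.png"); c=cam("side"); s=cam("scene")
g=cv2.cvtColor(im,cv2.COLOR_BGR2GRAY)
m=(g<45).astype(np.uint8)
cr=cv2.resize(im[125:385,150:390],None,fx=2.3,fy=2.3,interpolation=cv2.INTER_CUBIC)
cv2.imwrite("pics/c1.png",cv2.convertScaleAbs(cr,alpha=1.4,beta=15))
m2=cv2.imread("pics/scene0.png")[155:285,130:390]
cv2.imwrite("pics/c2.png",cv2.convertScaleAbs(cv2.resize(m2,None,fx=3,fy=3,interpolation=cv2.INTER_CUBIC),alpha=1.4,beta=15))
for k in range(4):
    u=[(239,152),(269,170),(294,186),(327,206)][k]
    print("pad",ray(c,u,.028).round(3))
print("post",ray(c,(361,217),.06).round(3), "end",ray(c,(212,139),.024).round(3))
for n,u,us,h in(("d",(176,170),(334,173),.056),("c",(196,208),(284,171),.088),("a",(278,300),(199,196),.072),("b",(335,358),(152,219),.04)):
    print(n,ray(c,u,h).round(3),ray(s,us,h).round(3))
```

```text
pad [0.613 0.18  0.028]
pad [0.632 0.087 0.028]
pad [0.645 0.013 0.028]
pad [ 0.663 -0.077  0.028]
post [ 0.678 -0.16   0.06 ] end [0.591 0.264 0.024]
d [0.454 0.2   0.056] [0.457 0.205 0.056]
c [0.419 0.053 0.088] [0.429 0.052 0.088]
a [ 0.423 -0.205  0.072] [ 0.426 -0.203  0.072]
b [ 0.438 -0.342  0.04 ] [ 0.434 -0.341  0.04 ]
```

View pics/c1.png

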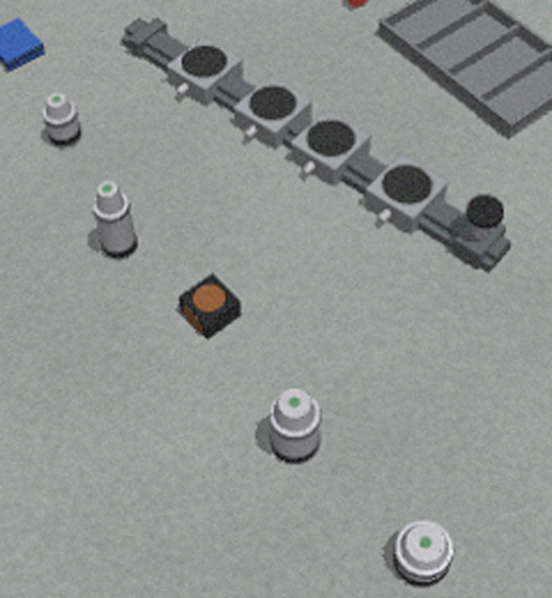

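View pics/c2.png

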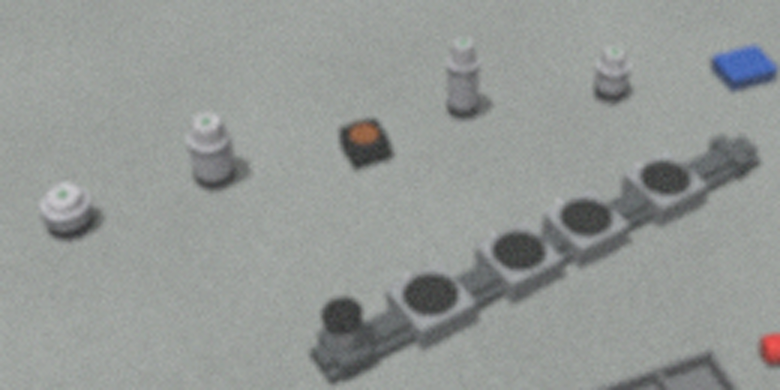

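The crops show a green dot on each nose and clear black pads in both views. The post is at the low-y end. I'll mask these and average the two views.

Run:
```python
from h import *
objs={"d":((.454,.202),.056),"c":((.424,.052),.088),"a":((.424,-.204),.072),"b":((.436,-.342),.04)}
pads=[(.613,.18),(.632,.087),(.645,.013),(.663,-.077)]
def cen(m,p,r):
    n,l,s,ct=cv2.connectedComponentsWithStats(m,connectivity=8)
    k=[i for i in range(1,n) if np.hypot(*(ct[i]-p))<r and s[i,4]>=3]
    if not k: return None
    i=max(k,key=lambda i:s[i,4]); return ct[i],s[i,4]
for n in("side","scene"):
    im=cv2.imread(f"pics/{n}0.png"); c=cam(n); b,g,r=[im[...,i].astype(int) for i in range(3)]
    gm=((g-r>12)&(g-b>5)).astype(np.uint8); dk=(im.max(2)<58).astype(np.uint8)
    for k,(xy,h) in objs.items():
        q=cen(gm,proj(c,[*xy,h]),7); print(n,k,None if q is None else (ray(c,q[0],h).round(4)[:2],q[1]))
    for xy in pads:
        q=cen(dk,proj(c,[*xy,.028]),7); print(n,"pad",None if q is None else (ray(c,q[0],.028).round(4)[:2],q[1]))
```

```text
side d (array([0.4541, 0.2092]), np.int32(7))
side c (array([0.4214, 0.0566]), np.int32(14))
side a (array([ 0.4233, -0.204 ]), np.int32(18))
side b (array([ 0.4354, -0.3447]), np.int32(20))
side pad (array([0.6135, 0.1832]), np.int32(205))
side pad (array([0.6317, 0.0901]), np.int32(225))
side pad (array([0.6461, 0.0166]), np.int32(249))
side pad (array([ 0.6643, -0.0735]), np.int32(276))
scene d (array([0.4516, 0.2088]), np.int32(3))
scene c (array([0.4193, 0.0557]), np.int32(4))
scene a (array([ 0.422 , -0.2049]), np.int32(4))
scene b (array([ 0.4342, -0.3449]), np.int32(4))
scene pad (array([0.6115, 0.1817]), np.int32(120))
scene pad (array([0.6303, 0.0894]), np.int32(139))
scene pad (array([0.6448, 0.0162]), np.int32(150))
scene pad (array([ 0.6627, -0.0742]), np.int32(173))
```

Both views agree to within 2 mm. By order, c goes to (.6635,-.074), a to (.6455,.0165), d to (.631,.090) and b to (.6125,.1825). I'll turn the jaws across the rail and go above c.

Emit:
play_rows(plan=[[[0.307,-0.68,-0.055,0,0,-0.0217,1],[0.307,-0.68,-0.055,0,0,-0.0217,1],[0.307,-0.68,-0.055,0,0,-0.0217,1],[0.307,-0.68,-0.055,0,0,-0.0217,1],[0.307,-0.68,-0.055,0,0,-0.0217,1],[0.307,-0.68,-0.055,0,0,-0.0217,1],[0.307,-0.68,-0.055,0,0,-0.0217,1],[0.307,-0.68,-0.055,0,0,-0.0217,1]]])

```text
time_s: 0.95
position: [0.298, 0.3266, 0.1716]
tcp_rot: [[-0.674, 0.739, 0.0], [0.739, 0.674, -0.0], [-0.0, -0.0, -1.0]]
force: [0.5, 0.4, 0.1]
opening: 0.998
```

Emit:
play_rows(plan=[[[0.307,-0.68,-0.055,0,0,-0.0217,1],[0.307,-0.68,-0.055,0,0,-0.0217,1],[0.307,-0.68,-0.055,0,0,-0.0217,1],[0.307,-0.68,-0.055,0,0,-0.0217,1],[0.307,-0.68,-0.055,0,0,-0.0217,1],[0.307,-0.68,-0.055,0,0,-0.0217,1],[0.307,-0.68,-0.055,0,0,-0.0217,1],[0.307,-0.68,-0.055,0,0,-0.0217,1],[0,0,0,0,0,0,1],[0,0,0,0,0,0,1]]])

```text
time_s: 1.95
position: [0.4204, 0.0554, 0.1495]
tcp_rot: [[-0.193, 0.981, -0.001], [0.981, 0.193, 0.0], [0.001, -0.001, -1.0]]
force: [0.3, -0.0, -0.7]
opening: 1.001
```

Run:
```python
from h import *
st=read_state(); print(st["position"].round(4),st["tcp_rot"].round(3).tolist(),st["joint_positions"].round(1))
snap("wrist","w1")
c=cam("wrist",st); print(proj(c,[.4205,.056,.088]))
```

```text
[0.4204 0.0554 0.1495] [[-0.193, 0.981, -0.001], [0.981, 0.193, 0.0], [0.001, -0.001, -1.0]] [ -7.7  19.2 112.5   0.   48.4 -18.8]
[281.52782818 213.06386909]
```

View pics/w1.png

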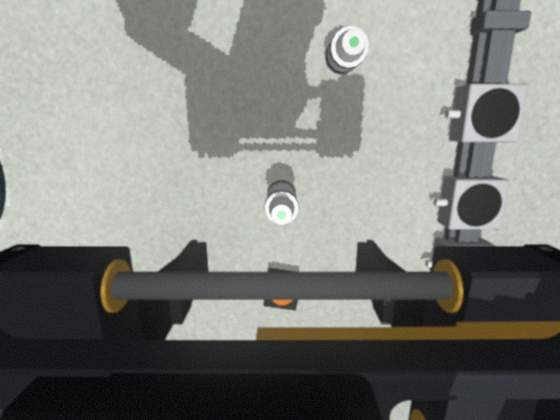

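The dot is at (281,213), exactly where predicted, so positions are good. I'll descend and grip c.

Emit:
play_rows(plan=[[[0,0,-0.27,0,0,0,1],[0,0,-0.27,0,0,0,1],[0,0,-0.27,0,0,0,1],[0,0,-0.27,0,0,0,1],[0,0,-0.27,0,0,0,1],[0,0,-0.27,0,0,0,1],[0,0,-0.27,0,0,0,1],[0,0,-0.27,0,0,0,1],[0,0,-0.27,0,0,0,1],[0,0,0,0,0,0,1]]])

```text
time_s: 3.0
position: [0.4187, 0.0575, 0.0273]
tcp_rot: [[-0.198, 0.98, -0.004], [0.98, 0.198, 0.001], [0.001, -0.004, -1.0]]
force: [0.4, 0.4, -0.6]
opening: 0.997
```

Emit:
play_rows(plan=[[[0,0,0,0,0,0,0.3],[0,0,0,0,0,0,0.1],[0,0,0,0,0,0,-0.1],[0,0,0,0,0,0,-0.3],[0,0,0,0,0,0,-0.5],[0,0,0,0,0,0,-1],[0,0,0,0,0,0,-1],[0,0,0,0,0,0,-1],[0,0,0,0,0,0,-1],[0,0,0,0,0,0,-1]]])

```text
time_s: 4.0
position: [0.4204, 0.056, 0.0282]
tcp_rot: [[-0.195, 0.981, -0.0], [0.981, 0.195, 0.0], [0.0, -0.0, -1.0]]
force: [-0.4, -0.8, 0.6]
opening: 0.354
```

Emit:
play_rows(plan=[[[0,0,0.1,0,0,0,-1],[0,0,0.2,0,0,0,-1],[0,0,0.3,0,0,0,-1],[0,0,0.3,0,0,0,-1],[0,0,0.3,0,0,0,-1],[0,0,0.1,0,0,0,-1],[0,0,0,0,0,0,-1]]])

```text
time_s: 4.7
position: [0.4212, 0.0559, 0.0942]
tcp_rot: [[-0.195, 0.981, 0.002], [0.981, 0.195, -0.0], [-0.001, 0.002, -1.0]]
force: [1.1, 0.5, -2.7]
opening: 0.353
```

Emit:
play_rows(plan=[[[0.2,-0.107,0,0,0,0,-1],[0.45,-0.24,0,0,0,0,-1],[0.5,-0.267,0,0,0,0,-1],[0.5,-0.267,0,0,0,0,-1],[0.5,-0.267,0,0,0,0,-1],[0.5,-0.267,0,0,0,0,-1],[0.5,-0.267,0,0,0,0,-1],[0.5,-0.267,0,0,0,0,-1],[0.5,-0.267,0,0,0,0,-1],[0.45,-0.24,0,0,0,0,-1],[0.26,-0.144,0,0,0,0,-1],[0,0,0,0,0,0,-1]]])

```text
time_s: 5.9
position: [0.6656, -0.076, 0.0916]
tcp_rot: [[-0.194, 0.981, 0.001], [0.981, 0.194, -0.001], [-0.001, 0.001, -1.0]]
force: [-0.8, 0.5, -2.4]
opening: 0.354
```

Run:
```python
from h import *
st=read_state(); print(st["position"].round(4),st["force"].round(1),st["opening"])
snap("wrist","w2")
c=cam("wrist",st); 
for p in((.6635,-.074,.028),(.6455,.0165,.028),(.631,.09,.028)): print(proj(c,p))
```

```text
[ 0.6656 -0.076   0.0916] [-0.8  0.5 -2.4] 0.3542019266915111
[279.23839819 210.30283106]
[278.78358136  99.10366956]
[278.50889457  -8.50667089]
```

View pics/w2.png

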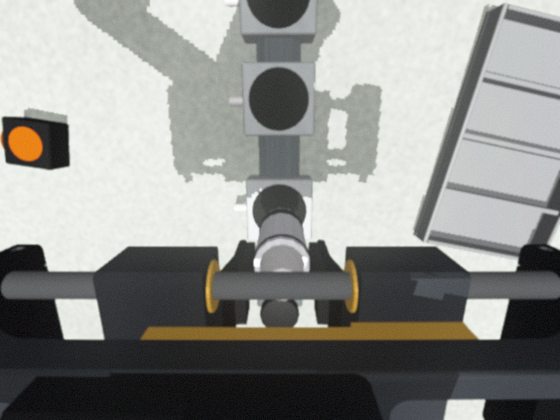

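Pad 2 is at (278,100) as predicted, and c hangs over its own pad. I'll lower it in steps.

Emit:
play_rows(plan=[[[0,0,-0.1,0,0,0,-1],[0,0,-0.14,0,0,0,-1],[0,0,-0.14,0,0,0,-1],[0,0,-0.12,0,0,0,-1],[0,0,-0.08,0,0,0,-1],[0,0,-0.06,0,0,0,-1],[0,0,-0.03,0,0,0,-1],[0,0,-0.02,0,0,0,-1],[0,0,-0.02,0,0,0,-1],[0,0,-0.01,0,0,0,-1],[0,0,0,0,0,0,-1],[0,0,0,0,0,0,-1]]])

```text
time_s: 7.15
position: [0.6637, -0.0741, 0.0574]
tcp_rot: [[-0.195, 0.981, 0.0], [0.981, 0.195, -0.0], [-0.0, 0.0, -1.0]]
force: [-0.8, -0.7, -3.2]
opening: 0.352
```

Emit:
play_rows(plan=[[[0,0,-0.01,0,0,0,-1],[0,0,-0.01,0,0,0,-1],[0,0,0,0,0,0,-1],[0,0,0,0,0,0,-1]]])

```text
time_s: 7.55
position: [0.6636, -0.074, 0.0563]
tcp_rot: [[-0.195, 0.981, 0.0], [0.981, 0.195, -0.0], [-0.0, 0.0, -1.0]]
force: [-0.5, 0.7, -2.1]
opening: 0.353
```

Emit:
play_rows(plan=[[[0,0,-0.01,0,0,0,-1],[0,0,0,0,0,0,-1],[0,0,0,0,0,0,-1],[0,0,0,0,0,0,-1]]])

```text
time_s: 7.95
position: [0.6637, -0.0741, 0.0563]
tcp_rot: [[-0.195, 0.981, 0.0], [0.981, 0.195, -0.0], [-0.0, 0.0, -1.0]]
force: [-1.9, -0.2, 2.9]
opening: 0.355
```

In contact at TCP .0563, so release and rise.

Emit:
play_rows(plan=[[[0,0,0,0,0,0,-0.2],[0,0,0,0,0,0,-0.1],[0,0,0,0,0,0,0.2],[0,0,0,0,0,0,0.6],[0,0,0,0,0,0,1],[0,0,0,0,0,0,1],[0,0,0,0,0,0,1]]])

```text
time_s: 8.65
position: [0.6636, -0.074, 0.0557]
tcp_rot: [[-0.195, 0.981, -0.0], [0.981, 0.195, 0.0], [0.0, -0.0, -1.0]]
force: [0.8, -0.3, -0.4]
opening: 0.821
```

Emit:
play_rows(plan=[[[0,0,0.1,0,0,0,1],[0,0,0.2,0,0,0,1],[0,0,0.3,0,0,0,1],[0,0,0.4,0,0,0,1],[0,0,0.4,0,0,0,1],[0,0,0.4,0,0,0,1],[0,0,0.2,0,0,0,1],[0,0,0,0,0,0,1],[0,0,0,0,0,0,1]]])

```text
time_s: 9.55
position: [0.6633, -0.0739, 0.1558]
tcp_rot: [[-0.195, 0.981, -0.0], [0.981, 0.195, 0.0], [0.0, -0.0, -1.0]]
force: [-0.5, 0.5, -0.6]
opening: 1.004
```

Run:
```python
from h import *
st=read_state(); print(st["position"].round(4),st["force"].round(1))
snap("side","s2"); c=cam("side"); im=cv2.imread("pics/s2.png"); print(proj(c,[.6635,-.074,.116]))
cv2.imwrite("pics/s2c.png",cv2.resize(im[120:260,200:400],None,fx=3,fy=3))
```

```text
[ 0.6633 -0.0739  0.1558] [-0.5  0.5 -0.6]
[329.46686135 177.66571985]
```

View pics/s2c.png

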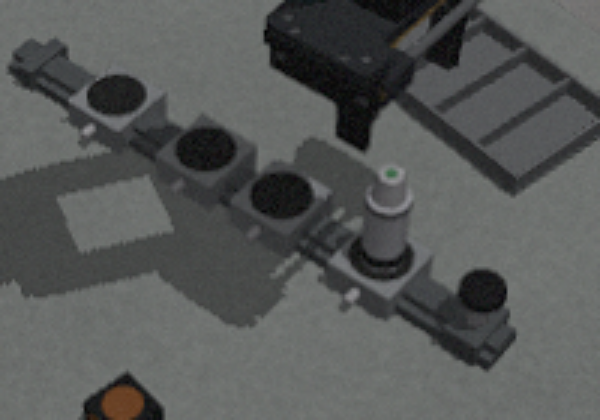

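c stands centred, with its dot at full-frame (330,178) against (329.5,177.7) predicted. Next is a.

Emit:
play_rows(plan=[[[-0.216,-0.11,0,0,0,0,1],[-0.46,-0.25,0,0,0,0,1],[-0.46,-0.25,0,0,0,0,1],[-0.46,-0.25,0,0,0,0,1],[-0.46,-0.25,0,0,0,0,1],[-0.46,-0.25,0,0,0,0,1],[-0.46,-0.25,0,0,0,0,1],[-0.46,-0.25,0,0,0,0,1],[-0.46,-0.25,0,0,0,0,1],[-0.46,-0.25,0,0,0,0,1],[-0.46,-0.25,0,0,0,0,1],[0,0,0,0,0,0,1]]])

```text
time_s: 10.8
position: [0.4189, -0.2044, 0.1549]
tcp_rot: [[-0.192, 0.981, -0.004], [0.981, 0.192, 0.002], [0.003, -0.004, -1.0]]
force: [-0.4, 0.7, -0.1]
opening: 0.999
```

Emit:
play_rows(plan=[[[0,0,-0.2,0,0,0,1],[0,0,-0.3,0,0,0,1],[0,0,-0.3,0,0,0,1],[0,0,-0.3,0,0,0,1],[0,0,-0.3,0,0,0,1],[0,0,-0.3,0,0,0,1],[0,0,-0.3,0,0,0,1],[0,0,-0.3,0,0,0,1],[0,0,-0.3,0,0,0,1],[0,0,-0.14,0,0,0,1],[0,0,0,0,0,0,1],[0,0,0,0,0,0,1]]])

```text
time_s: 12.0
position: [0.4231, -0.2043, 0.0186]
tcp_rot: [[-0.196, 0.981, -0.0], [0.981, 0.196, 0.0], [0.0, -0.0, -1.0]]
force: [0.2, 0.8, 0.1]
opening: 1.003
```

Emit:
play_rows(plan=[[[0,0,0,0,0,0,0.3],[0,0,0,0,0,0,0.1],[0,0,0,0,0,0,0],[0,0,0,0,0,0,-0.2],[0,0,0,0,0,0,-0.5],[0,0,0,0,0,0,-1],[0,0,0,0,0,0,-1],[0,0,0,0,0,0,-1],[0,0,0,0,0,0,-1],[0,0,0,0,0,0,-1]]])

```text
time_s: 13.0
position: [0.4225, -0.2045, 0.0188]
tcp_rot: [[-0.195, 0.981, -0.001], [0.981, 0.195, 0.0], [0.0, -0.0, -1.0]]
force: [-2.0, 0.1, 2.1]
opening: 0.445
```

Emit:
play_rows(plan=[[[0,0,0.1,0,0,0,-1],[0,0,0.2,0,0,0,-1],[0,0,0.3,0,0,0,-1],[0,0,0.3,0,0,0,-1],[0,0,0.3,0,0,0,-1],[0,0,0.1,0,0,0,-1],[0,0,0,0,0,0,-1]]])

```text
time_s: 13.7
position: [0.4233, -0.2048, 0.0847]
tcp_rot: [[-0.195, 0.981, 0.002], [0.981, 0.195, -0.001], [-0.002, 0.001, -1.0]]
force: [-1.1, -0.0, -3.6]
opening: 0.444
```

Emit:
play_rows(plan=[[[0.2,0.2,0,0,0,0,-1],[0.45,0.44,0,0,0,0,-1],[0.45,0.45,0,0,0,0,-1],[0.45,0.45,0,0,0,0,-1],[0.45,0.45,0,0,0,0,-1],[0.45,0.45,0,0,0,0,-1],[0.45,0.45,0,0,0,0,-1],[0.45,0.44,0,0,0,0,-1],[0.45,0.44,0,0,0,0,-1],[0.4,0.4,0,0,0,0,-1],[0.26,0.25,0,0,0,0,-1],[0,0,0,0,0,0,-1]]])

```text
time_s: 14.9
position: [0.6469, 0.0186, 0.0824]
tcp_rot: [[-0.197, 0.98, 0.0], [0.98, 0.197, 0.001], [0.001, 0.0, -1.0]]
force: [-0.7, 0.2, -2.9]
opening: 0.442
```

Emit:
play_rows(plan=[[[0,0,-0.1,0,0,0,-1],[0,0,-0.14,0,0,0,-1],[0,0,-0.14,0,0,0,-1],[0,0,-0.12,0,0,0,-1],[0,0,-0.08,0,0,0,-1],[0,0,-0.06,0,0,0,-1],[0,0,-0.03,0,0,0,-1],[0,0,-0.02,0,0,0,-1],[0,0,-0.02,0,0,0,-1],[0,0,-0.01,0,0,0,-1],[0,0,-0.01,0,0,0,-1],[0,0,0,0,0,0,-1]]])

```text
time_s: 16.1
position: [0.6458, 0.0165, 0.0473]
tcp_rot: [[-0.195, 0.981, 0.0], [0.981, 0.195, -0.0], [-0.0, 0.0, -1.0]]
force: [0.2, -0.5, -3.7]
opening: 0.445
```

Emit:
play_rows(plan=[[[0,0,-0.01,0,0,0,-1],[0,0,0,0,0,0,-1],[0,0,0,0,0,0,-1],[0,0,0,0,0,0,-1]]])

```text
time_s: 16.5
position: [0.6459, 0.0165, 0.0469]
tcp_rot: [[-0.195, 0.981, 0.0], [0.981, 0.195, -0.0], [-0.0, 0.0, -1.0]]
force: [-0.7, 0.0, -1.5]
opening: 0.443
```

Emit:
play_rows(plan=[[[0,0,-0.01,0,0,0,-1],[0,0,0,0,0,0,-1],[0,0,0,0,0,0,-1],[0,0,0,0,0,0,-1]]])

```text
time_s: 16.9
position: [0.6459, 0.0164, 0.0468]
tcp_rot: [[-0.195, 0.981, 0.0], [0.981, 0.195, -0.0], [-0.0, 0.0, -1.0]]
force: [-1.8, 0.3, 3.6]
opening: 0.446
```

Emit:
play_rows(plan=[[[0,0,0,0,0,0,0],[0,0,0,0,0,0,0.1],[0,0,0,0,0,0,0.3],[0,0,0,0,0,0,0.7],[0,0,0,0,0,0,1],[0,0,0,0,0,0,1],[0,0,0,0,0,0,1]]])

```text
time_s: 17.6
position: [0.6458, 0.0165, 0.0462]
tcp_rot: [[-0.195, 0.981, 0.0], [0.981, 0.195, 0.0], [0.0, 0.0, -1.0]]
force: [1.0, -0.1, 0.6]
opening: 0.917
```

Emit:
play_rows(plan=[[[0,0,0.1,0,0,0,1],[0,0,0.2,0,0,0,1],[0,0,0.3,0,0,0,1],[0,0,0.4,0,0,0,1],[0,0,0.4,0,0,0,1],[0,0,0.4,0,0,0,1],[0,0,0.3,0,0,0,1],[0,0,0.1,0,0,0,1],[0,0,0,0,0,0,1]]])

```text
time_s: 18.5
position: [0.6466, 0.0164, 0.1582]
tcp_rot: [[-0.195, 0.981, 0.003], [0.981, 0.195, -0.0], [-0.001, 0.003, -1.0]]
force: [0.7, 0.3, -1.3]
opening: 1.0
```

Emit:
play_rows(plan=[[[-0.18,0.18,0,0,0,0,1],[-0.4,0.4,0,0,0,0,1],[-0.4,0.4,0,0,0,0,1],[-0.4,0.4,0,0,0,0,1],[-0.4,0.4,0,0,0,0,1],[-0.4,0.4,0,0,0,0,1],[-0.4,0.4,0,0,0,0,1],[-0.4,0.4,0,0,0,0,1],[-0.4,0.4,0,0,0,0,1],[-0.32,0.31,0,0,0,0,1],[-0.16,0.16,0,0,0,0,1],[0,0,0,0,0,0,1]]])

```text
time_s: 19.7
position: [0.4506, 0.2098, 0.1557]
tcp_rot: [[-0.197, 0.98, -0.002], [0.98, 0.197, -0.0], [0.0, -0.003, -1.0]]
force: [-0.0, 0.0, -0.5]
opening: 0.998
```

Run:
```python
from h import *
st=read_state(); print(st["position"].round(4),st["force"].round(1))
snap("side","s3"); im=cv2.imread("pics/s3.png")
c=cam("side"); print(proj(c,[.6455,.0165,.1]),proj(c,[.453,.209,.056]))
cv2.imwrite("pics/s3c.png",cv2.resize(im[80:260,130:400],None,fx=2.8,fy=2.8))
```

```text
[0.4506 0.2098 0.1557] [-0.   0.  -0.5]
[293.81523661 162.45918634] [173.63677346 168.00264647]
```

View pics/s3c.png

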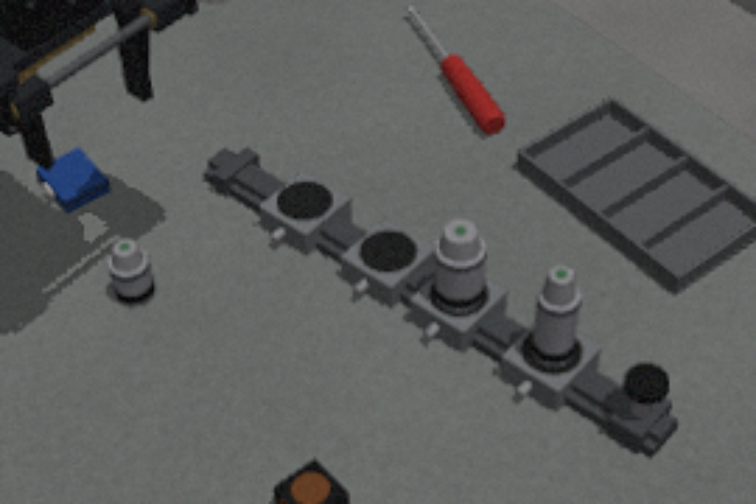

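a stands centred, with its dot at (294,162.5) as predicted. I'll check the blue box against the finger paths before descending on d.

Run:
```python
from h import *
for n in("scene","side"):
    im=cv2.imread(f"pics/{n}0.png").astype(int); c=cam(n)
    m=((im[...,0]-im[...,2]>50)).astype(np.uint8)
    k=max(cv2.findContours(m,0,2)[0],key=cv2.contourArea)
    P=np.array([ray(c,p[0],.018)[:2] for p in k]); print(P.min(0).round(3),P.max(0).round(3), np.hypot(*(P-[.453,.209]).T).min().round(3), np.hypot(*(P-[.51,.22]).T).min().round(3))
```

```text
[0.458 0.327] [0.502 0.38 ] 0.119 0.109
[0.454 0.325] [0.499 0.383] 0.118 0.108
```

Emit:
play_rows(plan=[[[0,0,-0.2,0,0,0,1],[0,0,-0.34,0,0,0,1],[0,0,-0.34,0,0,0,1],[0,0,-0.34,0,0,0,1],[0,0,-0.34,0,0,0,1],[0,0,-0.34,0,0,0,1],[0,0,-0.34,0,0,0,1],[0,0,-0.3,0,0,0,1],[0,0,-0.24,0,0,0,1],[0,0,-0.12,0,0,0,1],[0,0,-0.04,0,0,0,1],[0,0,0,0,0,0,1]]])

```text
time_s: 20.95
position: [0.453, 0.2088, 0.0091]
tcp_rot: [[-0.195, 0.981, 0.0], [0.981, 0.195, -0.0], [-0.0, 0.0, -1.0]]
force: [0.4, 0.1, -0.7]
opening: 0.998
```

Emit:
play_rows(plan=[[[0,0,0,0,0,0,0.3],[0,0,0,0,0,0,0.1],[0,0,0,0,0,0,-0.1],[0,0,0,0,0,0,-0.3],[0,0,0,0,0,0,-0.5],[0,0,0,0,0,0,-1],[0,0,0,0,0,0,-1],[0,0,0,0,0,0,-1],[0,0,0,0,0,0,-1],[0,0,0,0,0,0,-1]]])

```text
time_s: 21.95
position: [0.4527, 0.209, 0.0092]
tcp_rot: [[-0.195, 0.981, -0.0], [0.981, 0.195, 0.0], [0.0, -0.0, -1.0]]
force: [-0.1, 0.4, 0.1]
opening: 0.357
```

Opening .357 is a bit less than a 34 mm barrel should give (about .38), so I'll check before lifting.

Run:
```python
from h import *
st=read_state(); print(st["opening"],st["position"],st["force"])
a=snap("side","s4"); b=snap("wrist","w4")
print(proj(cam("side"),[.453,.209,.056]),proj(cam("wrist",st),[.453,.209,.056]))
x=cv2.resize(cv2.imread("pics/s4.png")[110:230,110:250],(560,480)); y=cv2.resize(cv2.imread("pics/w4.png")[120:360,200:360],(320,480))
cv2.imwrite("pics/c4.png",np.hstack([x[:, :480],y]))
```

```text
0.356602423720305 [0.45273561 0.20899059 0.00923004] [-0.07515295  0.423301    0.12549597]
[173.63677346 168.00264647] [281.41696611 270.29783461]
```

View pics/c4.png

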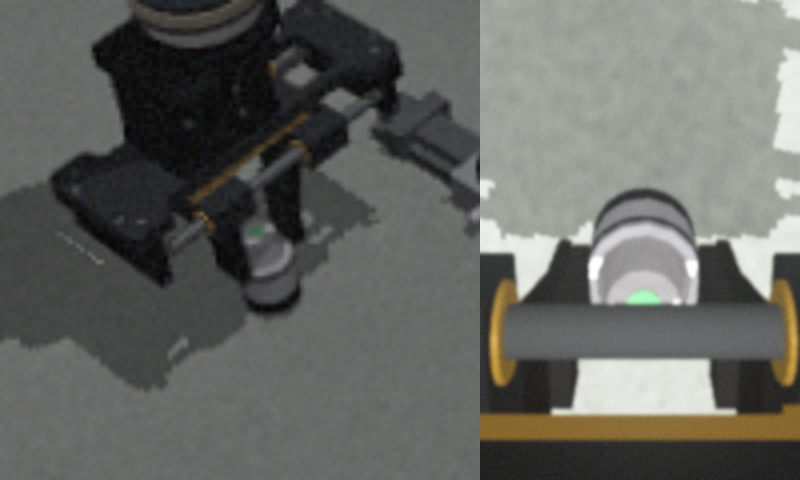

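d is upright and centred, with its dot at (174,167.5) as predicted. Lift it and carry it to the third pad.

Emit:
play_rows(plan=[[[0,0,0.1,0,0,0,-1],[0,0,0.2,0,0,0,-1],[0,0,0.3,0,0,0,-1],[0,0,0.3,0,0,0,-1],[0,0,0.3,0,0,0,-1],[0,0,0.1,0,0,0,-1],[0,0,0,0,0,0,-1]]])

```text
time_s: 22.75
position: [0.4534, 0.2091, 0.0753]
tcp_rot: [[-0.195, 0.981, 0.002], [0.981, 0.195, 0.0], [0.0, 0.002, -1.0]]
force: [-0.7, -1.0, -2.4]
opening: 0.358
```

Emit:
play_rows(plan=[[[0.15,-0.1,0,0,0,0,-1],[0.36,-0.24,0,0,0,0,-1],[0.36,-0.24,0,0,0,0,-1],[0.36,-0.24,0,0,0,0,-1],[0.36,-0.24,0,0,0,0,-1],[0.36,-0.24,0,0,0,0,-1],[0.36,-0.24,0,0,0,0,-1],[0.36,-0.24,0,0,0,0,-1],[0.36,-0.24,0,0,0,0,-1],[0.33,-0.22,0,0,0,0,-1],[0.2,-0.14,0,0,0,0,-1],[0,0,0,0,0,0,-1]]])

```text
time_s: 23.95
position: [0.6322, 0.0885, 0.0734]
tcp_rot: [[-0.193, 0.981, 0.0], [0.981, 0.193, -0.0], [-0.0, 0.0, -1.0]]
force: [-0.5, -0.1, -2.2]
opening: 0.358
```

Emit:
play_rows(plan=[[[0,0,-0.1,0,0,0,-1],[0,0,-0.14,0,0,0,-1],[0,0,-0.14,0,0,0,-1],[0,0,-0.12,0,0,0,-1],[0,0,-0.08,0,0,0,-1],[0,0,-0.06,0,0,0,-1],[0,0,-0.03,0,0,0,-1],[0,0,-0.02,0,0,0,-1],[0,0,-0.02,0,0,0,-1],[0,0,-0.01,0,0,0,-1],[0,0,-0.01,0,0,0,-1],[0,0,0,0,0,0,-1]]])

```text
time_s: 25.15
position: [0.6308, 0.09, 0.0378]
tcp_rot: [[-0.195, 0.981, 0.0], [0.981, 0.195, -0.0], [-0.0, 0.0, -1.0]]
force: [-0.6, -0.5, -1.7]
opening: 0.357
```

Emit:
play_rows(plan=[[[0,0,-0.01,0,0,0,-1],[0,0,0,0,0,0,-1],[0,0,0,0,0,0,-1],[0,0,0,0,0,0,-1]]])

```text
time_s: 25.55
position: [0.6309, 0.0899, 0.0373]
tcp_rot: [[-0.195, 0.981, 0.0], [0.981, 0.195, -0.0], [-0.0, 0.0, -1.0]]
force: [0.5, 0.6, -2.3]
opening: 0.361
```

Emit:
play_rows(plan=[[[0,0,-0.01,0,0,0,-1],[0,0,0,0,0,0,-1],[0,0,0,0,0,0,-1],[0,0,0,0,0,0,-1]]])

```text
time_s: 25.95
position: [0.6309, 0.09, 0.0372]
tcp_rot: [[-0.195, 0.981, 0.0], [0.981, 0.195, -0.0], [-0.0, 0.0, -1.0]]
force: [-0.6, -1.0, 3.0]
opening: 0.355
```

Emit:
play_rows(plan=[[[0,0,-0.01,0,0,0,-1],[0,0,0,0,0,0,-1],[0,0,0,0,0,0,-1],[0,0,0,0,0,0,-1]]])

```text
time_s: 26.35
position: [0.631, 0.09, 0.0372]
tcp_rot: [[-0.195, 0.981, 0.001], [0.981, 0.195, -0.0], [-0.0, 0.001, -1.0]]
force: [-2.0, -1.2, 6.8]
opening: 0.363
```

d is in contact. Release, rise and move over b.

Emit:
play_rows(plan=[[[0,0,0,0,0,0,-0.2],[0,0,0,0,0,0,-0.1],[0,0,0,0,0,0,0.2],[0,0,0,0,0,0,0.6],[0,0,0,0,0,0,1],[0,0,0,0,0,0,1],[0,0,0,0,0,0,1]]])

```text
time_s: 27.05
position: [0.6308, 0.09, 0.0361]
tcp_rot: [[-0.195, 0.981, -0.0], [0.981, 0.195, 0.0], [0.0, -0.0, -1.0]]
force: [-0.2, 0.1, 0.3]
opening: 0.822
```

Emit:
play_rows(plan=[[[0,0,0.1,0,0,0,1],[0,0,0.2,0,0,0,1],[0,0,0.3,0,0,0,1],[0,0,0.4,0,0,0,1],[0,0,0.4,0,0,0,1],[0,0,0.4,0,0,0,1],[0,0,0.4,0,0,0,1],[0,0,0.2,0,0,0,1],[0,0,0,0,0,0,1]]])

```text
time_s: 27.95
position: [0.6323, 0.09, 0.1591]
tcp_rot: [[-0.195, 0.981, 0.005], [0.981, 0.195, -0.0], [-0.001, 0.005, -1.0]]
force: [1.2, 0.4, 0.3]
opening: 1.0
```

Emit:
play_rows(plan=[[[-0.196,-0.435,0,0,0,0,1],[-0.196,-0.435,0,0,0,0,1],[-0.196,-0.435,0,0,0,0,1],[-0.196,-0.435,0,0,0,0,1],[-0.196,-0.435,0,0,0,0,1],[-0.196,-0.435,0,0,0,0,1],[-0.196,-0.435,0,0,0,0,1],[-0.196,-0.435,0,0,0,0,1],[-0.196,-0.435,0,0,0,0,1],[-0.196,-0.435,0,0,0,0,1]]])

```text
time_s: 28.95
position: [0.5316, -0.1281, 0.1554]
tcp_rot: [[-0.195, 0.981, -0.002], [0.981, 0.195, 0.001], [0.001, -0.002, -1.0]]
force: [0.5, 0.5, -1.0]
opening: 1.003
```

Emit:
play_rows(plan=[[[-0.196,-0.435,0,0,0,0,1],[-0.196,-0.435,0,0,0,0,1],[-0.196,-0.435,0,0,0,0,1],[-0.196,-0.435,0,0,0,0,1],[-0.196,-0.435,0,0,0,0,1],[-0.196,-0.435,0,0,0,0,1],[-0.196,-0.435,0,0,0,0,1],[-0.196,-0.435,0,0,0,0,1],[-0.196,-0.435,0,0,0,0,1],[-0.196,-0.435,0,0,0,0,1],[0,0,0,0,0,0,1],[0,0,0,0,0,0,1]]])

```text
time_s: 30.15
position: [0.4342, -0.3445, 0.1555]
tcp_rot: [[-0.194, 0.981, -0.001], [0.981, 0.194, 0.002], [0.002, -0.001, -1.0]]
force: [-0.9, 0.7, -1.1]
opening: 1.003
```

Run:
```python
from h import *
st=read_state(); print(st["position"].round(4),st["force"].round(1))
snap("side","s5"); snap("wrist","w5"); im=cv2.imread("pics/s5.png")
c=cam("side"); print(proj(c,[.631,.0898,.084]),proj(cam("wrist",st),[.435,-.345,.04]))
x=cv2.resize(im[110:260,190:390],(520,390)); y=cv2.resize(cv2.imread("pics/w5.png")[120:300,220:340],(260,390))
cv2.imwrite("pics/c5.png",np.hstack([x,y]))
```

```text
[ 0.4342 -0.3445  0.1555] [-0.9  0.7 -1.1]
[267.4565507  152.23065588] [282.05180318 200.17521262]
```

View pics/c5.png

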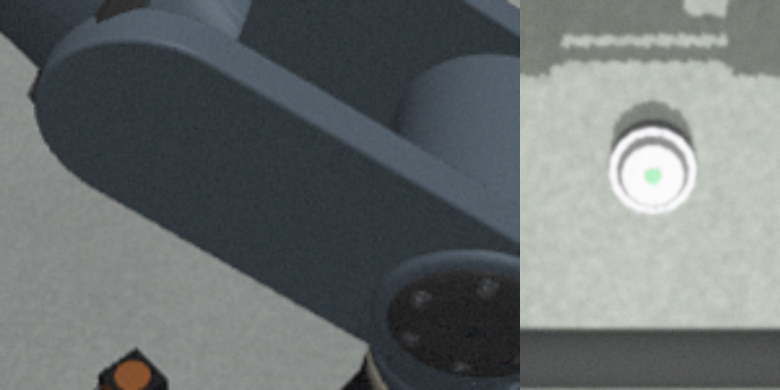

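The arm blocks the side view. The wrist view puts b's dot at (281,201) against (282,200) predicted. Descend and grip b.

Emit:
play_rows(plan=[[[0,0,-0.2,0,0,0,1],[0,0,-0.35,0,0,0,1],[0,0,-0.35,0,0,0,1],[0,0,-0.35,0,0,0,1],[0,0,-0.35,0,0,0,1],[0,0,-0.35,0,0,0,1],[0,0,-0.35,0,0,0,1],[0,0,-0.3,0,0,0,1],[0,0,-0.24,0,0,0,1],[0,0,-0.13,0,0,0,1],[0,0,-0.05,0,0,0,1],[0,0,0,0,0,0,1]]])

```text
time_s: 31.45
position: [0.4349, -0.3449, 0.0051]
tcp_rot: [[-0.195, 0.981, -0.0], [0.981, 0.195, 0.0], [0.0, -0.0, -1.0]]
force: [-0.3, -0.1, 0.4]
opening: 1.005
```

Emit:
play_rows(plan=[[[0,0,0,0,0,0,0.4],[0,0,0,0,0,0,0.2],[0,0,0,0,0,0,0.1],[0,0,0,0,0,0,-0.1],[0,0,0,0,0,0,-0.5],[0,0,0,0,0,0,-1],[0,0,0,0,0,0,-1],[0,0,0,0,0,0,-1],[0,0,0,0,0,0,-1],[0,0,0,0,0,0,-1]]])

```text
time_s: 32.45
position: [0.4346, -0.3449, 0.0051]
tcp_rot: [[-0.195, 0.981, -0.0], [0.981, 0.195, 0.0], [0.0, -0.0, -1.0]]
force: [-0.5, -0.5, -1.0]
opening: 0.366
```

Emit:
play_rows(plan=[[[0,0,0.1,0,0,0,-1],[0,0,0.2,0,0,0,-1],[0,0,0.3,0,0,0,-1],[0,0,0.3,0,0,0,-1],[0,0,0.3,0,0,0,-1],[0,0,0.1,0,0,0,-1],[0,0,0,0,0,0,-1]]])

```text
time_s: 33.15
position: [0.4353, -0.3455, 0.0714]
tcp_rot: [[-0.195, 0.981, 0.002], [0.981, 0.195, -0.002], [-0.002, 0.001, -1.0]]
force: [-0.3, -0.0, -3.2]
opening: 0.369
```

Opening .366 is too small for a 44 mm barrel, so I'll look before carrying it.

Run:
```python
from h import *
st=read_state(); print(st["opening"],st["position"].round(4),st["force"].round(1))
snap("side","s6"); snap("wrist","w6")
u=proj(cam("side"),[*st["position"][:2],.09]).astype(int);print(u,proj(cam("wrist",st),[*st["position"][:2],.106]))
im=cv2.imread("pics/s6.png"); v=min(u[1]-60,300)
x=cv2.resize(im[v:v+120,u[0]-60:u[0]+60],(400,400)); y=cv2.resize(cv2.imread("pics/w6.png")[160:360,180:380],(400,400))
cv2.imwrite("pics/c6.png",cv2.convertScaleAbs(np.hstack([x,y]),alpha=1.3))
```

```text
0.36852667350576723 [ 0.4353 -0.3455  0.0714] [-0.3 -0.  -3.2]
[337 349] [281.05555444 260.53821548]
```

View pics/c6.png

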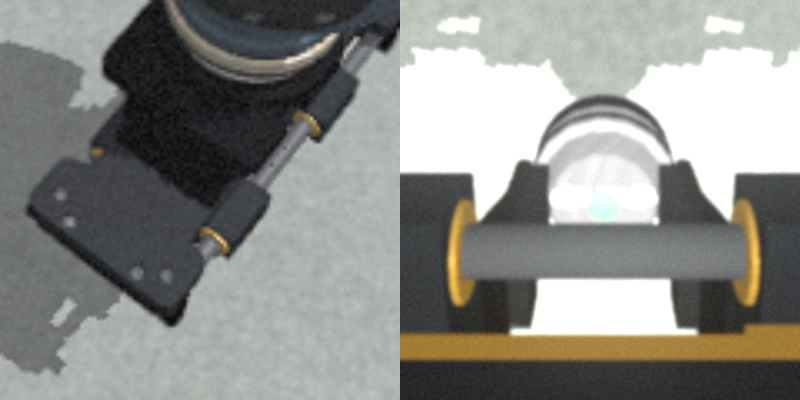

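The gripper holds b by its nose, upright. Its dot is at (281.5,262.5) against (281,260.5) predicted, and the weight reading is steady. I'll carry it gently along y clear of the parked ones, watching the opening for slip.

Emit:
play_rows(plan=[[[0,0.1,0,0,0,0,-1],[0,0.2,0,0,0,0,-1],[0,0.3,0,0,0,0,-1],[0,0.4,0,0,0,0,-1],[0,0.4,0,0,0,0,-1],[0,0.4,0,0,0,0,-1],[0,0.4,0,0,0,0,-1],[0,0.4,0,0,0,0,-1],[0,0.4,0,0,0,0,-1],[0,0.4,0,0,0,0,-1],[0,0.4,0,0,0,0,-1],[0,0.4,0,0,0,0,-1]]])

```text
time_s: 34.45
position: [0.4343, -0.1328, 0.0704]
tcp_rot: [[-0.196, 0.981, -0.0], [0.981, 0.196, 0.0], [0.0, -0.0, -1.0]]
force: [1.5, -0.1, -1.3]
opening: 0.363
```

Emit:
play_rows(plan=[[[0,0.4,0,0,0,0,-1],[0,0.4,0,0,0,0,-1],[0,0.4,0,0,0,0,-1],[0,0.4,0,0,0,0,-1],[0,0.4,0,0,0,0,-1],[0,0.4,0,0,0,0,-1],[0,0.4,0,0,0,0,-1],[0,0.4,0,0,0,0,-1],[0,0.4,0,0,0,0,-1],[0,0.4,0,0,0,0,-1],[0,0.4,0,0,0,0,-1],[0,0.4,0,0,0,0,-1]]])

```text
time_s: 35.65
position: [0.4337, 0.1069, 0.0705]
tcp_rot: [[-0.196, 0.981, 0.0], [0.981, 0.196, 0.0], [0.0, 0.0, -1.0]]
force: [0.1, -0.4, -1.5]
opening: 0.363
```

Emit:
play_rows(plan=[[[0,0.4,0,0,0,0,-1],[0,0.4,0,0,0,0,-1],[0,0.35,0,0,0,0,-1],[0,0.2,0,0,0,0,-1],[0,0.1,0,0,0,0,-1],[0.1,0.05,0,0,0,0,-1],[0.3,0.05,0,0,0,0,-1],[0.35,0,0,0,0,0,-1],[0.35,0,0,0,0,0,-1],[0.35,0,0,0,0,0,-1]]])

```text
time_s: 36.65
position: [0.5082, 0.1817, 0.0702]
tcp_rot: [[-0.194, 0.981, -0.0], [0.981, 0.194, -0.0], [-0.0, -0.0, -1.0]]
force: [-0.0, 0.5, -2.2]
opening: 0.363
```

Emit:
play_rows(plan=[[[0.35,0,0,0,0,0,-1],[0.35,0,0,0,0,0,-1],[0.35,0,0,0,0,0,-1],[0.35,0,0,0,0,0,-1],[0.35,0,0,0,0,0,-1],[0.25,0,0,0,0,0,-1],[0.1,0,0,0,0,0,-1],[0,0,0,0,0,0,-1],[0,0,0,0,0,0,-1]]])

```text
time_s: 37.55
position: [0.6111, 0.1821, 0.0698]
tcp_rot: [[-0.195, 0.981, -0.002], [0.981, 0.195, -0.0], [0.0, -0.002, -1.0]]
force: [-0.1, -1.5, -1.9]
opening: 0.366
```

Emit:
play_rows(plan=[[[0,0,-0.1,0,0,0,-1],[0,0,-0.14,0,0,0,-1],[0,0,-0.14,0,0,0,-1],[0,0,-0.12,0,0,0,-1],[0,0,-0.08,0,0,0,-1],[0,0,-0.06,0,0,0,-1],[0,0,-0.03,0,0,0,-1],[0,0,-0.02,0,0,0,-1],[0,0,-0.02,0,0,0,-1],[0,0,-0.01,0,0,0,-1],[0,0,-0.01,0,0,0,-1],[0,0,0,0,0,0,-1]]])

```text
time_s: 38.75
position: [0.6123, 0.1825, 0.0338]
tcp_rot: [[-0.195, 0.981, 0.0], [0.981, 0.195, 0.0], [-0.0, 0.0, -1.0]]
force: [0.3, 0.1, -2.0]
opening: 0.359
```

Emit:
play_rows(plan=[[[0,0,-0.01,0,0,0,-1],[0,0,0,0,0,0,-1],[0,0,0,0,0,0,-1],[0,0,0,0,0,0,-1]]])

```text
time_s: 39.15
position: [0.6124, 0.1825, 0.0333]
tcp_rot: [[-0.195, 0.981, 0.0], [0.981, 0.195, 0.0], [0.0, 0.0, -1.0]]
force: [-0.0, -0.0, -1.5]
opening: 0.361
```

Emit:
play_rows(plan=[[[0,0,-0.01,0,0,0,-1],[0,0,0,0,0,0,-1],[0,0,0,0,0,0,-1],[0,0,0,0,0,0,-1]]])

```text
time_s: 39.55
position: [0.6125, 0.1827, 0.0331]
tcp_rot: [[-0.195, 0.981, 0.001], [0.981, 0.195, 0.0], [0.0, 0.001, -1.0]]
force: [-0.0, 1.4, 2.1]
opening: 0.362
```

b is in contact. Release, rise and back off.

Emit:
play_rows(plan=[[[0,0,-0.005,0,0,0,-0.2],[0,0,0,0,0,0,-0.1],[0,0,0,0,0,0,0.2],[0,0,0,0,0,0,0.6],[0,0,0,0,0,0,1],[0,0,0,0,0,0,1],[0,0,0,0,0,0,1],[0,0,0,0,0,0,1]]])

```text
time_s: 40.35
position: [0.6123, 0.1824, 0.0324]
tcp_rot: [[-0.195, 0.981, -0.0], [0.981, 0.195, -0.0], [-0.0, -0.0, -1.0]]
force: [0.3, 0.3, -0.7]
opening: 0.908
```

Emit:
play_rows(plan=[[[0,0,0.1,0,0,0,1],[0,0,0.2,0,0,0,1],[0,0,0.3,0,0,0,1],[0,0,0.4,0,0,0,1],[0,0,0.5,0,0,0,1],[0,0,0.5,0,0,0,1],[0,0,0.5,0,0,0,1],[-0.3,0.3,0.2,0,0,0,1],[-0.5,0.5,0,0,0,0,1],[-0.5,0.5,0,0,0,0,1],[-0.5,0.5,0,0,0,0,1],[-0.5,0.5,0,0,0,0,1]]])

```text
time_s: 41.55
position: [0.4945, 0.2989, 0.1679]
tcp_rot: [[-0.195, 0.981, -0.001], [0.981, 0.195, 0.0], [0.0, -0.001, -1.0]]
force: [0.7, -0.4, 0.7]
opening: 0.998
```

Emit:
play_rows(plan=[[[-0.5,0.5,0,0,0,0,1],[-0.4,0.4,0,0,0,0,1],[-0.2,0.2,0,0,0,0,1],[0,0,0,0,0,0,1],[0,0,0,0,0,0,1]]])

```text
time_s: 42.05
position: [0.4426, 0.3524, 0.1677]
tcp_rot: [[-0.196, 0.981, 0.001], [0.981, 0.196, -0.0], [-0.0, 0.001, -1.0]]
force: [0.4, -0.0, 0.7]
opening: 0.999
```

Run:
```python
from h import *
st=read_state(); print(st["time_s"],st["position"].round(4),st["force"].round(1))
snap("side","s7"); snap("scene","c7")
T={"c":(.6635,-.074,.116),"a":(.6455,.0165,.1),"d":(.631,.0898,.084),"b":(.6125,.1825,.068)}
for n,f in(("side","s7"),("scene","c7")):
    im=cv2.imread(f"pics/{f}.png").astype(int); c=cam(n); m=((im[...,1]-im[...,2]>12)&(im[...,1]-im[...,0]>5)).astype(np.uint8)
    N,l,s,ct=cv2.connectedComponentsWithStats(m)
    for k,p in T.items():
        q=[i for i in range(1,N) if np.hypot(*(ct[i]-proj(c,p)))<8 and s[i,4]>=2]
        print(n,k,[((ray(c,ct[i],p[2])[:2]-p[:2])*1000).round(1).tolist() for i in q])
im=cv2.imread("pics/s7.png")
cv2.imwrite("pics/s7c.png",cv2.resize(im[100:260,180:400],None,fx=3,fy=3))
```

```text
42.05 [0.4426 0.3524 0.1677] [ 0.4 -0.   0.7]
side c [[2.2, 0.3]]
side a [[1.5, 0.5]]
side d [[1.9, 0.5]]
side b [[2.0, 0.9]]
scene c [[-1.8, -0.8]]
scene a [[-0.6, 0.5]]
scene d [[-0.7, -0.8]]
scene b [[0.5, 0.1]]
```

View pics/s7c.png

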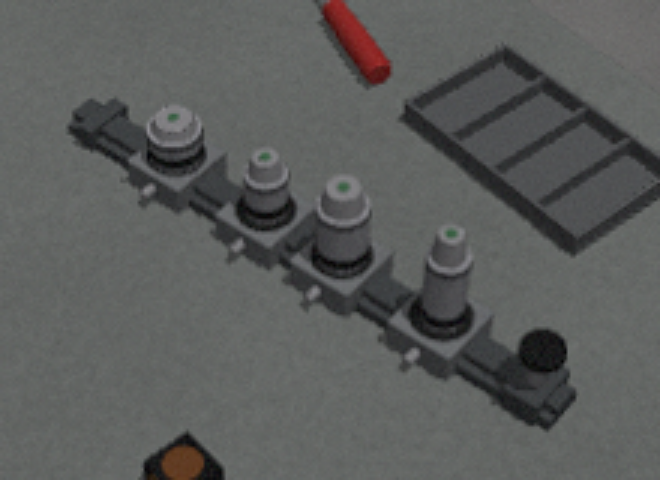

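All four stand upright and centred to within about 2 mm, falling in height from the post, and the robot touches nothing.

```bash
python3 -c "
from rig import *
print(hand_in())"
```

```text
the job is handed in; nothing more can be done
None
```

All four objectives are parked on the rail and the job is handed in. Counted from the guard post they stand c (88 mm), a (72 mm), d (56 mm), b (40 mm). I set each one down slowly until I felt light contact, at most about 7 N. The last move ended at 42 s of the 112 s allowed.

- **Position:** in the final side and scene views, all four nose dots lie within about 2.4 mm of their pad centres. The two cameras disagree with each other by up to about 4 mm, which is still well inside the 12 mm limit.
- **Upright and clear:** in the final side picture all four stand upright. The gripper was open and well away from the rail when I handed in.
- **One unexpected reading:** the jaws closed further than expected on d (about 32 mm instead of 34) and on b (about 32 mm instead of 44). On b they were gripping the nose rather than the barrel. I checked both with the cameras; they were upright and held without slipping.

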